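# Stack the roller spacer collars on the eccentric spindle

## Robot

A 6-joint arm with a two-finger parallel gripper is mounted at the origin on a cart in front of the work surface, level with it; the furniture and walls round the work are solid. World frame = base frame: x ahead of the robot, y to its left, z up, the work surface at z = 0. Lengths are in mm, angles in rad, forces in N, time in s.
With the tool pointing down it reaches from about 375 to 975 mm from the base axis. Payload 3.8 kg.
Tool frame: the origin (TCP) lies between the finger pads; the fingertips stand 25 mm ahead of it and the grasp point (between the pads) lies 6 mm ahead of it; y points along the fingers, x is the direction in which the jaws open and shut, and the axes are right-handed (so a half turn about y gives the same grasp; the last joint's range is limited). The gripper opens to 85 mm and grips with 20 to 120 N. Pads are 22 mm wide; open, the fingers measure 114 mm over their backs; the gripper's body (76 mm by 85 mm) begins 54 mm behind the grasp point. The pads swing forward as they close: fully open they stand 13 mm farther back than shut.
Start: joints at [-1.293, 0.264, 1.604, -0, 1.274, -0.037], TCP at [208.992, -641.826, 256.28] pointing down, gripper open.
Joint ranges: [-2.63, 2.63], [-0.94, 2.18], [0.31, 2.57], [-1.31, 4.45], [0, 2.66], [-2.55, 2.55]. Speed limits (rad/s): [2.57, 2.57, 3.14, 3.14, 3.14, 3.14].

## Interface

Orientations are given as a 3x3 rotation matrix whose columns are the frame's x, y, z axes.
In Python, from station import robot gives the robot as it stands.
- The arm moves only by the shell command python3 -m handwheel 'ROWS' [FORCE]. ROWS is a JSON object of lists of equal length, an entry for each row: "slide": the shift along the tool's x, y, z in units of 40 mm (1.0 is 40 mm), a list of three; "angular": the turn, a rotation vector about the tool's x, y, z in degrees, a list of three; "grip": the opening, from 0 (shut) to 1 (fully open). In form: {"slide": [[dx, dy, dz], ...], "angular": [[rx, ry, rz], ...], "grip": [grip, ...]}. A call has exactly 10 rows; each row is the pose to reach, as a shift and turn from the pose commanded when the call began, along the tool's axes at that moment; what a row does not reach only later rows make up. A row lasts 1/8 s, in which the tool goes at most 62.5 mm and 10.7 degrees, less where a joint would pass 70% of its speed; a pose out of reach is approached as far as the arm can. A call with a gripper value outside its range is refused whole. The fingers move at their own pace and stop on an object; FORCE is the grip in N (left out, the last holds). Time passes only in rows, so rows that repeat a pose let the fingers close, or fill a call up. It gives the time, the measured TCP pose, the force and the opening at its end, in the units of the state.
- robot.observe(): the state, without advancing time (a new reading comes with each control period).
- robot.snapshot(name): name is "scene" or "top" or "wrist"; returns (picture, depth): 420x560x3 uint8, red, green, blue; 420x560 float32, mm along the optical axis (not along the pixel's ray), 0 where there is no reading.
- robot.calibration(name): a dict with "camera_matrix" (3x3 intrinsics, pixels), "rvec" (rotation vector, rad) and "tvec" (3), from world to camera coordinates, as OpenCV has them. Camera axes: x right, y down, z forward; pixel columns grow to the right and rows downward; lengths in mm; the calibration is good to about 2 mm. A picture is of the moment at which its call begins: read the wrist's pose just before it. calibration takes no time and is no camera call; for the wrist camera it gives the pose at the moment of the call.
- robot.job_done(): hands the job in, once; it reports no verdict.
The state is a dict: "time": time; "qpos": joint angles; "qvel": joint speeds; "tau": joint torques, N m; "position": TCP position; "tcp_rot": TCP orientation; "contact_force": force on the tool from outside, world axes, zero at the start; "ft_torque": the same for the moment, N m; "finger_gap": finger opening in mm.
Only numpy, scipy, OpenCV 4.12 (cv2) and the standard library are available. Lean on these libraries where they do the work, as an engineer would, in place of code of your own. Each camera call takes 0.05 s, during which the arm holds its last target. There are 200 camera calls.

## Task

Thread the three steel spacer collars onto the upright spindle of the grey stand in order of size: the largest at the bottom, the middle one on it, the smallest on top, each lying flat and fully home, and let go of them. The spindle is sprung and set off-centre on its stand, so feel for it gently: never lean hard on the stand or spindle and do not drop the collars. Leave the other things on the worktop where they are.

Things in the scene. Friction and masses are not known exactly. Their poses are not given: they have to be found in the camera images.
- stand: heavy fixed grey cast base, 110x110 mm, 18 mm high; origin at the centre of its underside, z up. A plain steel spindle stands on a dark eccentric disc let in flush in its top. When home, the undersides of the large, middle and small collar lie 18, 34 and 50 mm above this origin. Stand and spindle must not bear over 40 N
- stand_height (a point): point on the stand's centre line at the height of the spindle's flat top (56 mm above the base). The spindle, 19 mm diameter with a 1 mm chamfer, is NOT at this point: its axis stands 6 mm to one side in a direction that differs every time, is not measured and does not follow the stand's yaw. It gives only straight down, sprung: starts at 2 N, 1.5 N per mm, stop at 8 mm. Collars have 1.5 mm radial play
- collar_large: plain steel spacer collar (thick ring), outer diameter 60 mm, bore 22 mm, 16 mm thick, lying flat; origin at the centre of its underside, z along its bore
- collar_middle: plain steel spacer collar (thick ring), outer diameter 50 mm, bore 22 mm, 16 mm thick, lying flat; origin at the centre of its underside, z along its bore
- collar_small: plain steel spacer collar (thick ring), outer diameter 40 mm, bore 22 mm, 16 mm thick, lying flat; origin at the centre of its underside, z along its bore
- gouge_0: small carving gouge with an orange-brown turned handle, 108x25x19 mm, lying on the worktop; origin under its centre; to be left alone
- clip_a: black spring clip standing on the worktop, 26x50x35 mm; origin under its centre; to be left alone
- ink_tin_3: closed ink tin, 70 mm diameter, 63 mm tall, standing; origin under its centre; to be left alone
- tape_masking: roll of masking tape lying flat, 104 mm diameter, 25 mm tall; origin under its centre; to be left alone
- brayer_small: small hand brayer (ink roller with wooden handle), 161x136x64 mm; origin under its centre; to be left alone
Things that resemble listed ones, but are neither listed nor needed, are in the scene too. What is shaped like the collar_middle but red is not meant.

How it is judged:
By the outcome, as a careful person would: the job done as asked, in the order asked, and still so for the second after the job is handed in, with the robot touching nothing.
It also fails if it takes over 72 s, if anything falls off the work surface, if the arm or the gripper's body presses on something with over 40 N, if the wrist force passes 120 N, or if a joint passes its speed limit or range.

## Working session

There is one attempt and no reset: what is moved stays moved. The work goes in short steps, Python scripts to look and compute and a shell command to move; the robot and the scene stay as the last step left them, time stands still between calls to the robot, and variables do not carry over. Pictures are saved under pics/ and viewed, about 8 in all and at most 12, crops included, and the job is handed in when it is done.

```bash
mkdir -p pics; ls
cat > h.py <<'E'
import numpy as np, cv2
from station import robot
def snap(n):
    c=robot.calibration(n); p,d=robot.snapshot(n); return p,d,c
def save(p,f): cv2.imwrite('pics/'+f, cv2.cvtColor(p,cv2.COLOR_RGB2BGR))
def ray(c,u,v,z):
    K=np.array(c['camera_matrix']);R=cv2.Rodrigues(np.array(c['rvec'],float))[0];t=np.array(c['tvec'],float).ravel()
    o=-R.T@t; d=R.T@np.linalg.inv(K)@np.array([u,v,1.]); return o+d*(z-o[2])/d[2]
def cloud(c,d):
    K=np.array(c['camera_matrix']);R=cv2.Rodrigues(np.array(c['rvec'],float))[0];t=np.array(c['tvec'],float).ravel()
    v,u=np.indices(d.shape); x=np.stack([(u-K[0,2])/K[0,0]*d,(v-K[1,2])/K[1,1]*d,d],-1)
    return (x-t)@R
E
python3 - <<'E'
from h import *
s=robot.observe(); print(s)
for n in('scene','top'):
    p,d,c=snap(n); save(p,n+'0.png'); np.savez('/tmp/'+n,p=p,d=d,**c)
    print(n,c)
E
```

```text
pics
{'time': 0.0, 'qpos': array([-1.29288279e+00,  2.64742943e-01,  1.60540853e+00, -9.46398966e-06,
        1.27369876e+00, -3.68807742e-02]), 'qvel': array([ 0.00060839,  0.00013863, -0.00080032,  0.00087269, -0.00021958,
       -0.00095102]), 'tau': array([ 1.77821028e-03, -5.15115309e+01, -3.67314184e+01, -1.75982873e-04,
        1.31454086e-02, -1.17303782e-05]), 'position': array([ 208.81199304, -641.16233736,  254.95020409]), 'tcp_rot': array([[ 3.09622834e-01, -6.28066927e-04,  9.50859246e-01],
       [-9.50856777e-01,  2.16846704e-03,  3.09623462e-01],
       [-2.25637120e-03, -9.99997452e-01,  7.42052174e-05]]), 'contact_force': array([ 0.21447153, -0.31288807,  0.36027688]), 'ft_torque': array([ 0.02219374, -0.01910457,  0.04167782]), 'finger_gap': 85.64503452639856}
scene {'camera_matrix': array([[443.38519081,   0.        , 274.15343797],
       [  0.        , 443.38519081, 205.00449526],
       [  0.        ,   0.        ,   1.        ]]), 'rvec': array([ 0.99710277, -2.08791945,  1.2980906 ]), 'tvec': array([297.66031626, 266.59918215, 832.19923746])}
top {'camera_matrix': array([[412.22746706,   0.        , 277.48171392],
       [  0.        , 412.22746706, 212.72484205],
       [  0.        ,   0.        ,   1.        ]]), 'rvec': array([ 2.14724898, -2.10643474,  0.21966543]), 'tvec': array([ -78.71620231,  539.62385113, 1072.69211545])}
```

View pics/top0.png

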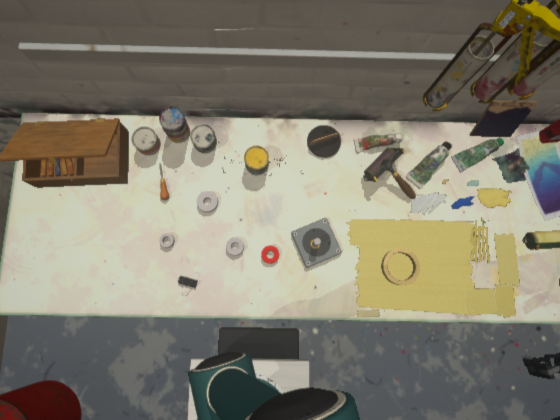

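View pics/scene0.png

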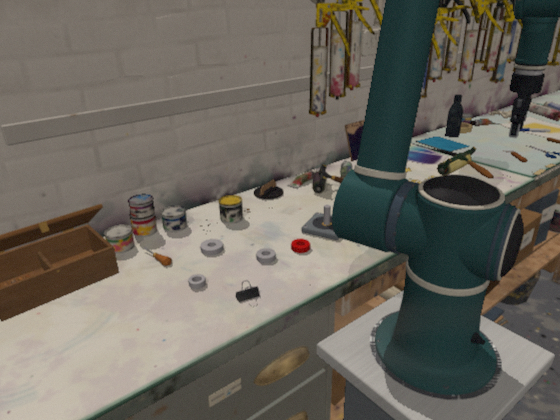

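Top view: grey rings at (207,202) = large, (235,246) = middle, (167,240) = small; the red ring at (270,254) is the decoy; the stand is at (316,243). Next I measure diameters and positions from depth.

Run:
```python
from h import *
z=np.load('/tmp/top.npz'); p,d=z['p'],z['d']; X=cloud(z,d)
for n,(u,v) in dict(L=(207,202),M=(235,246),S=(167,240),stand=(316,243)).items():
    r=34 if n=='stand' else 18
    w=X[v-r:v+r,u-r:u+r].reshape(-1,3); lo,hi=(12,24) if n=='stand' else (9,24)
    a=w[(w[:,2]>lo)&(w[:,2]<hi)]
    (c,rad)=cv2.minEnclosingCircle(a[:,:2].astype(np.float32))
    print(n,len(a),a.mean(0).round(1),np.median(a[:,2]).round(1),np.array(c).round(1),round(rad,1),cv2.minAreaRect(a[:,:2].astype(np.float32)))
    if n=='stand':
        b=w[(w[:,2]>40)]; print('spindle',len(b),b.mean(0),b.max(0)); hi=w[w[:,2]>52]; print(hi.mean(0), len(hi))
    print(' table z',np.median(w[w[:,2]<6][:,2]))
crop=cv2.resize(p[190:290,140:360],(792,360),interpolation=cv2.INTER_CUBIC); save(crop,'crop.png')
```

```text
L 301 [578.3 131.6  14.8] 15.0 [579.  132.1] 29.9 ((578.3584594726562, 131.52085876464844), (56.74146270751953, 58.357425689697266), 56.099918365478516)
 table z -1.1016612108803612
M 203 [452.5  48.6  14.9] 15.1 [452.6  48.4] 24.8 ((453.2181701660156, 48.639129638671875), (47.44948196411133, 46.79892349243164), 46.65601348876953)
 table z -1.059426649881706
S 119 [465.5 238.3  14.3] 14.5 [465.4 239.1] 19.8 ((465.3278503417969, 238.4122314453125), (37.67816162109375, 36.79413986206055), 44.54826736450195)
 table z -1.0892963624077627
stand 1436 [ 467.5 -177.5   17.1] 17.0 [ 467.7 -177.5] 74.8 ((468.1812438964844, -177.74258422851562), (110.03688049316406, 109.91093444824219), 24.070087432861328)
spindle 72 [ 424.59233018 -139.87580443  370.95086639] [ 471.47816041  -54.70300638 1156.96978614]
[ 421.9726398  -137.78874033  395.22519144] 67
 table z -0.9654716137052382
```

View pics/crop.png

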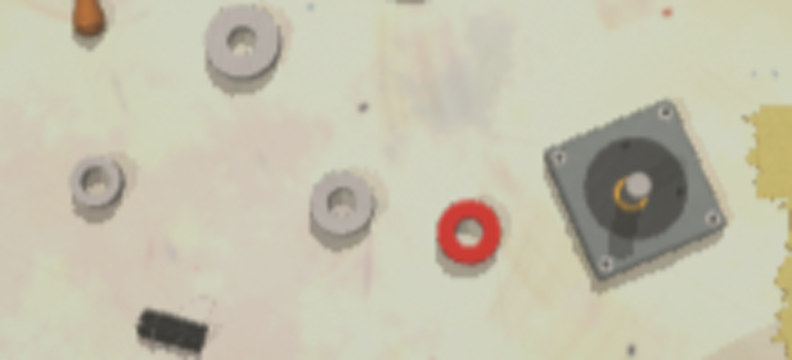

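Outer diameters come out at about 60, 50 and 40 mm, which confirms the three grey rings. The spindle top is at crop (638,184). First I go over the stand with the jaws along world x and look with the wrist camera.

```bash
python3 -m handwheel '{"slide":[[-9.03,0.75,9.75],[-9.03,0.75,9.75],[-9.03,0.75,9.75],[-9.03,0.75,9.75],[-9.03,0.75,9.75],[-9.03,0.75,9.75],[-9.03,0.75,9.75],[-9.03,0.75,9.75],[-9.03,0.75,9.75],[-9.03,0.75,9.75]],"angular":[[0,-72,0],[0,-72,0],[0,-72,0],[0,-72,0],[0,-72,0],[0,-72,0],[0,-72,0],[0,-72,0],[0,-72,0],[0,-72,0]],"grip":[1,1,1,1,1,1,1,1,1,1]}' 40
python3 - <<'E'
from h import *
z=np.load('/tmp/top.npz'); print(ray(z,317.2,241.1,56), ray(z,316.5,241.7,18))
s=robot.observe();print(s['time'],s['position'],s['tcp_rot'],s['contact_force'],s['qpos'])
p,d,c=snap('wrist'); save(p,'w1.png'); np.savez('/tmp/w1',p=p,d=d,pos=s['position'],R=s['tcp_rot'],**c); print(c)
E
```

```text
time: 1.35
position: [468.4, -175.5, 225.7]
tcp_rot: [[1.0, -0.001, -0.005], [0.005, 0.001, 1.0], [-0.001, -1.0, 0.001]]
contact_force: [0.2, -0.5, -0.1]
finger_gap: 85.4
[ 464.853716   -176.47962905   56.        ] [ 467.91903643 -178.73186765   18.        ]
1.35 [ 468.38066862 -175.47385295  225.66917359] [[ 9.99988545e-01 -9.66016680e-04 -4.68784958e-03]
 [ 4.68854580e-03  7.19705659e-04  9.99988750e-01]
 [-9.62631940e-04 -9.99999274e-01  7.24226629e-04]] [ 0.15507843 -0.45433939 -0.07955815] [-4.08436827e-01 -4.67369882e-02  2.00431347e+00  2.98765115e-04
  1.18518859e+00 -4.13237578e-01]
{'camera_matrix': array([[361.00950998,   0.        , 278.59684792],
       [  0.        , 361.00950998, 211.93155841],
       [  0.        ,   0.        ,   1.        ]]), 'rvec': array([-2.85258713e+00, -8.04536034e-03,  4.51760774e-04]), 'tvec': array([-468.04089115, -200.23416301,  299.64111258])}
```

View pics/w1.png

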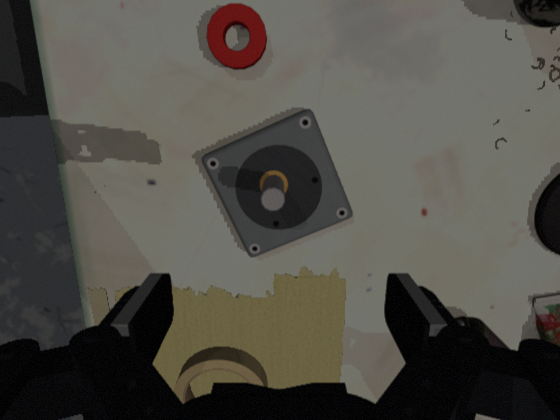

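Wrist view: the spindle top is a light disc at about (273,198), standing on its orange spring inside the dark disc. The fingertips show at about (155,275) and (405,275).

```bash
cat >> h.py <<'E'
def circ(p,box,lo,hi):
    u0,v0,u1,v1=box; g=p[v0:v1,u0:u1].astype(int); m=((g.min(2)>lo)&(g.max(2)<hi)&(np.ptp(g,2)<25)).astype(np.uint8)
    cs,_=cv2.findContours(m,cv2.RETR_EXTERNAL,cv2.CHAIN_APPROX_NONE); k=max(cs,key=cv2.contourArea)
    return k.reshape(-1,2)+[u0,v0], m
E
python3 - <<'E'
from h import *
z=np.load('/tmp/w1.npz'); p,d=z['p'],z['d']; X=cloud(z,d)
print(p[198,255:292].tolist()); print(d[198,255:292].round(0)); print(X[198,273],X[225,275])
w=X[185:215,258:290].reshape(-1,3); a=w[w[:,2]>52]; print('sp',len(a),a.mean(0),a.min(0),a.max(0))
s=X[100:262,190:360].reshape(-1,3); s=s[(s[:,2]>13)&(s[:,2]<22)]; print('stand',cv2.minAreaRect(s[:,:2].astype(np.float32)),np.median(s[:,2]))
for sl in (np.s_[265:330,90:180],np.s_[265:330,380:470]):
    f=X[sl].reshape(-1,3); f=f[f[:,2]>100]; print('finger',f.min(0)-z['pos'],f.max(0)-z['pos'])
E
```

```text
[[33, 33, 34], [33, 33, 33], [33, 33, 34], [35, 34, 36], [33, 33, 34], [42, 42, 42], [69, 66, 65], [92, 88, 87], [97, 92, 92], [93, 88, 88], [94, 90, 88], [90, 88, 86], [95, 89, 89], [93, 89, 88], [92, 87, 85], [95, 90, 89], [94, 90, 88], [93, 88, 87], [91, 88, 87], [93, 89, 88], [93, 89, 88], [93, 88, 88], [92, 87, 87], [91, 86, 85], [91, 86, 86], [94, 89, 88], [92, 86, 87], [91, 87, 87], [88, 84, 82], [58, 54, 54], [32, 32, 31], [28, 27, 27], [25, 25, 26], [31, 30, 29], [27, 23, 27], [29, 30, 29], [26, 25, 26]]
[334. 335. 335. 335. 335. 337. 279. 279. 279. 277. 279. 278. 278. 278.
 278. 277. 279. 277. 278. 277. 277. 278. 279. 278. 278. 277. 278. 278.
 278. 278. 336. 334. 334. 336. 337. 336. 334.]
[ 464.76813645 -172.94021036   74.2186433 ] [ 465.83130408 -213.31383964   19.49199056]
sp 518 [ 464.31474127 -171.7270078    74.07007446] [ 455.13865613 -182.19601039   52.01326687] [ 473.28783777 -103.96921207  343.75789336]
stand ((468.6943054199219, -177.09579467773438), (110.05200958251953, 109.90504455566406), 23.9711856842041) 18.46519139405988
finger [-55.95565694 -12.28836383 -12.0872335 ] [  0.6200839   71.50464088 118.08871976]
finger [  0.6200839  -11.76505264 -12.37826768] [ 57.49060272  71.50464088 118.08871976]
```

```bash
python3 -m handwheel '{"slide":[[2.75,1.45,7.75],[2.75,1.45,7.75],[2.75,1.45,7.75],[2.75,1.45,7.75],[2.75,1.45,7.75],[2.75,1.45,7.75],[2.75,1.45,7.75],[2.75,1.45,7.75],[2.75,1.45,7.75],[2.75,1.45,7.75]],"angular":[[0,0,0],[0,0,0],[0,0,0],[0,0,0],[0,0,0],[0,0,0],[0,0,0],[0,0,0],[0,0,0],[0,0,0]],"grip":[0.79,0.79,0.79,0.79,0.79,0.79,0.79,0.79,0.79,0.79]}'
cat >> h.py <<'E'
def look(n,ztop,R):
    """ring/disc top of radius R nearest the TCP: centre from depth band, ray-cast silhouette"""
    s=robot.observe(); p,d,c=snap('wrist'); save(p,n+'.png'); np.savez('/tmp/'+n,p=p,d=d,pos=s['position'],R=s['tcp_rot'],**c)
    return disc('/tmp/'+n+'.npz',ztop,R)
def disc(f,ztop,R,tol=6):
    z=np.load(f); X=cloud(z,z['d']); pos=z['pos']
    m=(abs(X[...,2]-ztop)<tol)&(np.hypot(X[...,0]-pos[0],X[...,1]-pos[1])<R+35)
    n,l,st,_=cv2.connectedComponentsWithStats(m.astype(np.uint8)); m=(l==1+np.argmax(st[1:,4])).astype(np.uint8)
    cs,_=cv2.findContours(m,cv2.RETR_CCOMP,cv2.CHAIN_APPROX_NONE)
    print('t',robot.observe()['time'],'tcp',pos.round(2),'z',np.median(X[m>0][:,2]).round(1))
    for k in cs:
        if len(k)<25: continue
        P=np.array([ray(z,u,v,ztop)[:2] for u,v in k.reshape(-1,2)])
        A=np.c_[2*P,np.ones(len(P))]; q=np.linalg.lstsq(A,(P**2).sum(1),rcond=None)[0]
        (cx,cy),r=cv2.minEnclosingCircle(P.astype(np.float32))
        print(' circle fit',q[:2].round(2),np.sqrt(q[2]+q[:2]@q[:2]).round(2),'mec',round(cx,2),round(cy,2),round(r,2),'rel',(q[:2]-pos[:2]).round(2))
    W=X[(X[...,2]>pos[2]-40)&(X[...,2]<pos[2]+10)]-pos; W=W[(abs(W[:,1])<15)]; print(' tip',np.percentile(W[:,2],[0,1,2]).round(1))
E
python3 - <<'E'
from h import *
disc('/tmp/w1.npz',74,9.5)
look('w2',16,30)
s=robot.observe();print(s['tcp_rot'].round(4).tolist(),s['finger_gap'])
E
```

```text
time: 2.65
position: [577.8, 131.2, 168.7]
tcp_rot: [[1.0, 0.001, 0.001], [-0.001, -0.0, 1.0], [0.001, -1.0, -0.0]]
contact_force: [0.2, -0.7, 0.6]
finger_gap: 67.5
t 2.65 tcp [ 468.38 -175.47  225.67] z 74.3
 circle fit [ 464.27 -172.62] 9.19 mec 464.33 -172.49 9.73 rel [-4.11  2.85]
 tip [-12.4 -11.  -10.4]
t 2.7 tcp [577.84 131.21 168.74] z 16.3
 circle fit [579.98 133.58] 29.38 mec 579.99 133.6 30.05 rel [2.14 2.37]
 circle fit [579.91 133.96] 10.74 mec 579.95 133.82 11.24 rel [2.07 2.74]
 tip [-18.8 -16.8 -15.9]
[[1.0, 0.0005, 0.0007], [-0.0007, 0.0, 1.0], [0.0005, -1.0, 0.0]] 67.29673448446877
```

```bash
python3 -m handwheel '{"slide":[[0.05,1.4,0.05],[0.05,2.6,0.05],[0.05,3.3,0.05],[0.05,3.65,0.05],[0.05,3.65,0.05],[0.05,3.65,0.05],[0.05,3.65,0.05],[0.05,3.65,0.05],[0.05,3.65,0.05],[0.05,3.65,0.05]],"angular":[[0,0,0],[0,0,0],[0,0,0],[0,0,0],[0,0,0],[0,0,0],[0,0,0],[0,0,0],[0,0,0],[0,0,0]],"grip":[0.79,0.79,0.79,0.79,0.79,0.6,0.6,0.6,0.6,0.6]}' 50
python3 - <<'E'
from h import *
s=robot.observe();print(s['position'],s['contact_force'],s['finger_gap'])
E
```

```text
time: 3.95
position: [581.1, 134.7, 23.8]
tcp_rot: [[1.0, 0.003, -0.001], [0.001, 0.0, 1.0], [0.003, -1.0, 0.0]]
contact_force: [-0.2, 0.0, 6.6]
finger_gap: 58.1
[581.08828422 134.68729093  23.779326  ] [-0.19861164  0.01425766  6.59280653] 58.119522004922175
```

```bash
python3 -m handwheel '{"slide":[[0,0,0],[0,-0.03,0],[0,-0.05,0],[0,-0.05,0],[0,-0.05,0],[0,-0.05,0],[0,-0.05,0],[0,-1,0],[0,-2,0],[0,-2.9,0]],"angular":[[0,0,0],[0,0,0],[0,0,0],[0,0,0],[0,0,0],[0,0,0],[0,0,0],[0,0,0],[0,0,0],[0,0,0]],"grip":[0.79,0.79,0.79,0.6,0.6,0.6,0.6,0.6,0.6,0.6]}' 60
python3 - <<'E'
from h import *
look('w3',137,30)
s=robot.observe();print(s['position'],s['contact_force'],s['finger_gap'])
z=np.load('/tmp/w3.npz');X=cloud(z,z['d']);
q=X-z['pos']; m=(abs(q[...,0])<40)&(abs(q[...,1])<40)&(q[...,2]>-60); print(m.sum(), np.percentile(q[m][:,2],[1,10,50,90]))
E
```

```text
time: 5.2
position: [579.4, 134.4, 139.1]
tcp_rot: [[1.0, -0.001, -0.001], [0.001, -0.0, 1.0], [-0.001, -1.0, -0.0]]
contact_force: [0.8, -0.4, -1.0]
finger_gap: 57.3
t 5.25 tcp [579.44 134.38 139.05] z 137.5
 circle fit [613.62 134.49] 9.8 mec 610.39 133.48 14.66 rel [34.18  0.11]
 tip [-24.6 -21.1 -19.7]
[582.7143844  135.06130132 144.78693732] [1.89284899 0.56611068 1.23728098] 57.437170088722354
37860 [-20.29180519  -9.59692538  12.28546316  59.2082391 ]
```

View pics/w3.png

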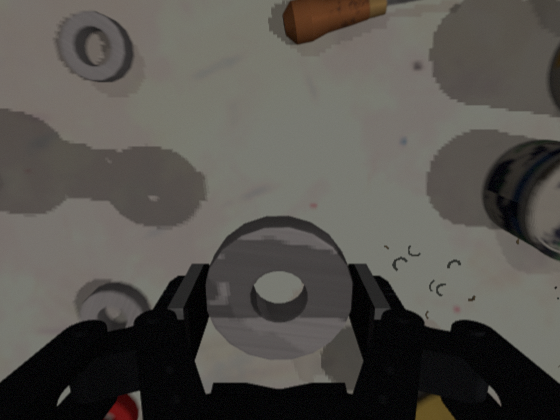

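The large collar is held between the pads, ring centre at about (280,290) in the image. Next I measure its offset in the hand.

```bash
cat >> h.py <<'E'
def held(f,R):
    z=np.load(f); X=cloud(z,z['d']); q=X-z['pos']
    m=(abs(q[...,0])<R-4)&(abs(q[...,1])<R+12)&(q[...,2]>-24)&(q[...,2]<5)
    t=np.median(q[m&(abs(q[...,0])<R*.5)][:,2]); m&=abs(q[...,2]-t)<6
    pts=q[m]; print('top rel z',round(t,2),'y range',np.percentile(pts[:,1],[.5,99.5]).round(2))
    zt=z['pos'][2]+t; e=[]
    cols=np.where(m.any(0))[0]; cols=[c for c in cols if m[:,c].sum()>15]
    for c in cols:
        r=np.where(m[:,c])[0]
        for v in (r.min(),r.max()):
            P=ray(z,c,v+(-.5 if v==r.min() else .5),zt)[:2]-z['pos'][:2]; e.append([*P,v==r.min()])
    e=np.array(e); 
    for nm,k in (('far',e[:,2]==1),('near',e[:,2]==0)):
        x,y=e[k,0],e[k,1]; g=abs(x)<R*.6
        # known radius: centre y = y -/+ sqrt(R^2-(x-x0)^2), x0 from pads ~0
        sg=1 if nm=='far' else -1
        print(nm,'centre y',np.median(y[g]-sg*np.sqrt(R*R-x[g]**2)).round(2))
    # bore
    mb=(~m).astype(np.uint8); n,l,st,ce=cv2.connectedComponentsWithStats(mb)
    best=[i for i in range(1,n) if st[i,4]>300 and abs(ce[i][0]-280)<40 and 100<ce[i][1]<400 and st[i,4]<8000]
    for i in best:
        P=ray(z,*ce[i],zt)[:2]-z['pos'][:2]; print('bore',st[i],P.round(2))
E
python3 -c "
from h import *
held('/tmp/w3.npz',30)"
```

```text
top rel z -8.97 y range [-29.07  28.25]
far centre y 0.22
near centre y -0.27
bore [ 252  271   54   43 1752] [0.79 1.1 ]
```

```bash
python3 -m handwheel '{"slide":[[-0.4,0,-1.1],[-0.9,0,-2.4],[-1.45,0,-3.85],[-2,0,-5.3],[-2.5,0,-6.6],[-2.8,0,-7.4],[-2.89,0.3,-7.66],[-2.89,0.65,-7.66],[-2.89,0.65,-7.66],[-2.89,0.65,-7.66]],"angular":[[0,0,0],[0,0,0],[0,0,0],[0,0,0],[0,0,0],[0,0,0],[0,0,0],[0,0,0],[0,0,0],[0,0,0]],"grip":[0.6,0.6,0.6,0.6,0.6,0.6,0.6,0.6,0.6,0.6]}'
cat >> h.py <<'E'
def bore(f,zs=74,rt=-9):
    """spindle top and bore rim seen in the held picture, both in world mm"""
    z=np.load(f); X=cloud(z,z['d']); pos=z['pos']
    h=np.hypot(X[...,0]-pos[0],X[...,1]-pos[1]); m=(abs(X[...,2]-zs)<4)&(h<18)
    n,l,st,_=cv2.connectedComponentsWithStats(m.astype(np.uint8)); i=1+np.argmax(st[1:,4]); k=np.argwhere(l==i)
    P=np.array([ray(z,u,v,zs)[:2] for v,u in k]); print('spindle px',len(k),'x',P[:,0].min().round(1),P[:,0].max().round(1),'y',P[:,1].min().round(1),P[:,1].max().round(1),'img',st[i])
E
python3 - <<'E'
from h import *
s=robot.observe();print(s['time'],s['position'],s['contact_force'],s['finger_gap'])
look('w4',100,30); held('/tmp/w4.npz',30); bore('/tmp/w4.npz')
s=robot.observe();print(s['time'],s['position'],s['contact_force'],s['finger_gap'])
E
```

```text
time: 6.5
position: [464.6, -170.9, 111.8]
tcp_rot: [[1.0, -0.001, -0.002], [0.002, 0.001, 1.0], [-0.001, -1.0, 0.001]]
contact_force: [0.6, 0.4, -1.1]
finger_gap: 57.2
6.5 [ 464.60818075 -170.85415712  111.78277665] [ 0.59727253  0.42003923 -1.13974273] 57.20872507476634
t 6.55 tcp [ 464.61 -170.85  111.78] z 102.9
 circle fit [ 465.39 -171.71] 31.5 mec 465.41 -166.71 36.73 rel [ 0.78 -0.85]
 circle fit [ 465.42 -170.63] 9.6 mec 465.43 -170.22 10.68 rel [0.81 0.22]
 tip [-39.2 -37.6 -37. ]
top rel z -8.97 y range [-29.    28.24]
far centre y 0.32
near centre y -0.25
bore [ 252  271   54   44 1756] [0.82 1.07]
spindle px 358 x 456.6 472.3 y -182.2 -174.9 img [260 271  34  15 358]
6.55 [ 464.87982119 -171.10397722  112.21046831] [-0.26192641  0.60502337 -1.72026861] 57.458650433457045
```

View pics/w4.png

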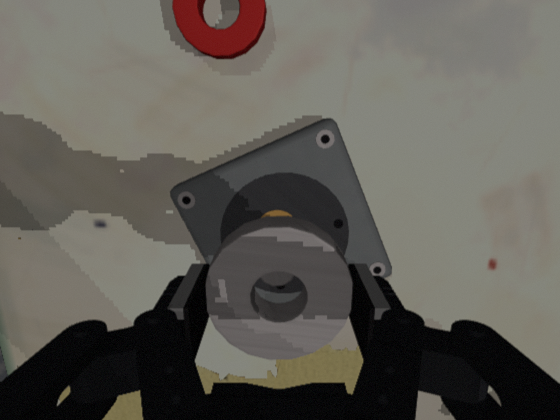

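The view shows the spindle top through the bore at about (277,280), slightly off the bore centre. In the same picture the ring centre is at (465.4,-170.8) and the spindle at (464.4,-172.5). I shift by (-1.0,-1.6) mm and feel downwards.

```bash
python3 -m handwheel '{"slide":[[-0.025,0,-0.04],[-0.025,0,-0.04],[-0.025,0.1,-0.04],[-0.025,0.2,-0.04],[-0.025,0.25,-0.04],[-0.025,0.3,-0.04],[-0.025,0.35,-0.04],[-0.025,0.4,-0.04],[-0.025,0.42,-0.04],[-0.025,0.42,-0.04]],"angular":[[0,0,0],[0,0,0],[0,0,0],[0,0,0],[0,0,0],[0,0,0],[0,0,0],[0,0,0],[0,0,0],[0,0,0]],"grip":[0.6,0.6,0.6,0.6,0.6,0.6,0.6,0.6,0.6,0.6]}'
python3 - <<'E'
from h import *
look('w5',87,30); held('/tmp/w5.npz',30); bore('/tmp/w5.npz')
s=robot.observe();print(s['time'],s['position'],s['contact_force'],s['finger_gap'])
E
```

```text
time: 7.8
position: [463.4, -173.6, 95.4]
tcp_rot: [[1.0, -0.0, -0.001], [0.001, 0.0, 1.0], [-0.0, -1.0, 0.0]]
contact_force: [0.5, 0.3, -1.3]
finger_gap: 57.5
t 7.85 tcp [ 463.38 -173.62   95.44] z 86.6
 circle fit [ 464.19 -172.73] 32.31 mec 464.2 -170.68 43.88 rel [0.81 0.89]
 circle fit [ 464.19 -172.51] 10.04 mec 464.19 -172.22 10.82 rel [0.81 1.12]
 tip [-24.6 -22.  -21.6]
top rel z -9.07 y range [-29.06  28.27]
far centre y 0.41
near centre y -0.34
bore [ 252  271   54   43 1741] [0.78 1.1 ]
spindle px 874 x 455.4 473.4 y -182.1 -169.7 img [258 271  43  27 874]
7.85 [ 463.44732586 -173.62020552   95.52533482] [-0.00549404  0.0844941  -0.80079371] 57.85453393187229
```

```bash
python3 -m handwheel '{"slide":[[0,0,0.02],[0,0.2,0.02],[0,0.4,0.02],[0,0.6,0.02],[0,0.8,0.02],[0,1,0.02],[0,1.15,0.02],[0,1.23,0.02],[0,1.26,0.02],[0,1.26,0.02]],"angular":[[0,0,0],[0,0,0],[0,0,0],[0,0,0],[0,0,0],[0,0,0],[0,0,0],[0,0,0],[0,0,0],[0,0,0]],"grip":[0.6,0.6,0.6,0.6,0.6,0.6,0.6,0.6,0.6,0.6]}'
python3 - <<'E'
from h import *
s=robot.observe();print(s['time'],s['position'],s['contact_force'],s['finger_gap'])
look('w6',36,30); held('/tmp/w6.npz',30)
s=robot.observe();print(s['time'],s['position'],s['contact_force'],s['finger_gap'])
E
```

```text
time: 9.1
position: [463.6, -172.9, 45.2]
tcp_rot: [[1.0, 0.0, -0.001], [0.001, -0.0, 1.0], [0.0, -1.0, -0.0]]
contact_force: [-0.9, -0.6, -1.5]
finger_gap: 57.1
9.1 [ 463.55207789 -172.90541353   45.22029607] [-0.87333073 -0.58670963 -1.45627399] 57.13640369977904
t 9.15 tcp [ 463.55 -172.91   45.22] z 36.4
 circle fit [ 464.06 -170.47] 29.29 mec 464.37 -170.16 44.13 rel [0.51 2.43]
 circle fit [ 455.41 -170.51] 2.24 mec 454.96 -170.42 3.56 rel [-8.14  2.39]
 tip [-32.6 -28.6 -28.1]
top rel z -8.85 y range [-24.93  28.3 ]
far centre y 0.25
near centre y 29.74
9.15 [ 463.6076277  -172.91441737   45.31056227] [ 8.72038599e-04 -3.22364255e-01 -1.17880522e+00] 57.449887945314224
```

```bash
python3 -m handwheel '{"slide":[[0,0.02,0],[0,0.03,0],[0,0.04,0],[0,0.05,0],[0,0.06,0],[0,0.06,0],[0,0.07,0],[0,0.07,0],[0,0.07,0],[0,0.07,0]],"angular":[[0,0,0],[0,0,0],[0,0,0],[0,0,0],[0,0,0],[0,0,0],[0,0,0],[0,0,0],[0,0,0],[0,0,0]],"grip":[0.6,0.6,0.6,0.6,0.6,0.6,0.6,0.6,0.6,0.6]}'
```

```text
time: 10.4
position: [463.4, -172.9, 43.1]
tcp_rot: [[1.0, -0.0, -0.001], [0.001, 0.0, 1.0], [-0.0, -1.0, 0.0]]
contact_force: [-3.5, 2.0, 8.3]
finger_gap: 57.3
```

```bash
python3 -m handwheel '{"slide":[[0,-0.02,0],[0,-0.04,0],[0,-0.04,0],[0,-0.3,0],[0,-1,0],[0,-2,0],[0,-3.1,0.3],[0,-3.1,1.5],[0,-3.1,2.9],[0,-3.1,4.3]],"angular":[[0,0,0],[0,0,0],[0,0,0],[0,0,0],[0,0,0],[0,0,0],[0,0,0],[0,0,0],[0,0,0],[0,0,0]],"grip":[0.6,0.79,0.79,0.79,0.79,0.79,0.79,0.79,0.79,0.79]}'
python3 -m handwheel '{"slide":[[-0.1,0,0.8],[-0.25,0,1.25],[-0.25,0,1.25],[-0.25,0,1.25],[-0.25,0,1.25],[-0.25,0,1.25],[-0.25,0,1.25],[-0.25,0,1.25],[-0.25,0,1.25],[-0.25,0,1.25]],"angular":[[0,0,0],[0,0,0],[0,0,0],[0,0,0],[0,0,0],[0,0,0],[0,0,0],[0,0,0],[0,0,0],[0,0,0]],"grip":[0.68,0.68,0.68,0.68,0.68,0.68,0.68,0.68,0.68,0.68]}'
python3 - <<'E'
from h import *
look('w7',16,25)
s=robot.observe();print(s['time'],s['position'],s['contact_force'],s['finger_gap'])
p,d,c=snap('top'); X=cloud(c,d); w=X[205:280,278:355].reshape(-1,3); a=w[(w[:,2]>26)&(w[:,2]<42)]; print('large top z',len(a),np.median(a[:,2]),cv2.minEnclosingCircle(a[:,:2].astype(np.float32)))
A=np.c_[a[:,:2],np.ones(len(a))]; print('slopes',np.linalg.lstsq(A,a[:,2],rcond=None)[0][:2])
E
```

```text
time: 11.65
position: [463.5, 0.5, 167.5]
tcp_rot: [[1.0, 0.002, 0.0], [-0.0, -0.0, 1.0], [0.002, -1.0, -0.0]]
contact_force: [1.0, -0.2, -0.2]
finger_gap: 67.2
time: 12.9
position: [453.2, 49.2, 166.3]
tcp_rot: [[1.0, -0.0, -0.001], [0.001, 0.0, 1.0], [-0.0, -1.0, 0.0]]
contact_force: [0.4, -0.7, 0.1]
finger_gap: 58.0
t 12.95 tcp [453.25  49.18 166.27] z 16.3
 circle fit [453.43  50.39] 24.43 mec 453.68 50.43 25.08 rel [0.18 1.21]
 circle fit [453.44  50.76] 10.73 mec 453.4 50.63 11.33 rel [0.2  1.58]
 tip [-20.4 -18.9 -17.8]
12.95 [453.2473608   49.20797941 166.28047884] [ 0.28404991 -0.34878939  0.18288036] 58.00410121407068
large top z 314 32.99975954631353 ((463.8485107421875, -174.50869750976562), 29.941146850585938)
slopes [ 0.00714296 -0.01190219]
```

```bash
python3 -m handwheel '{"slide":[[0.005,1.4,0.03],[0.005,2.6,0.03],[0.005,3.3,0.03],[0.005,3.5,0.03],[0.005,3.5,0.03],[0.005,3.5,0.03],[0.005,3.5,0.03],[0.005,3.5,0.03],[0.005,3,0.03],[0.005,2,0.03]],"angular":[[0,0,0],[0,0,0],[0,0,0],[0,0,0],[0,0,0],[0,0,0],[0,0,0],[0,0,0],[0,0,0],[0,0,0]],"grip":[0.68,0.68,0.68,0.68,0.68,0.45,0.45,0.45,0.45,0.45]}' 60
python3 - <<'E'
from h import *
s=robot.observe();print(s['position'],s['contact_force'],s['finger_gap'])
E
```

```text
time: 14.25
position: [451.8, 50.3, 85.8]
tcp_rot: [[1.0, -0.003, -0.001], [0.001, -0.0, 1.0], [-0.003, -1.0, -0.0]]
contact_force: [-0.2, 0.9, -1.7]
finger_gap: 47.1
[451.82265442  50.28422088  85.79884125] [-0.15795475  0.91928382 -1.6899233 ] 47.1344421105526
```

```bash
python3 -m handwheel '{"slide":[[0,-0.65,-0.5],[0.05,-0.65,-1.5],[0.1,-0.65,-2.8],[0.2,-0.65,-4.1],[0.26,-0.65,-5.1],[0.26,-0.65,-5.5],[0.26,-0.65,-5.57],[0.26,-0.65,-5.57],[0.26,-0.65,-5.57],[0.26,-0.65,-5.57]],"angular":[[0,0,0],[0,0,0],[0,0,0],[0,0,0],[0,0,0],[0,0,0],[0,0,0],[0,0,0],[0,0,0],[0,0,0]],"grip":[0.45,0.45,0.45,0.45,0.45,0.45,0.45,0.45,0.45,0.45]}'
python3 - <<'E'
from h import *
look('w8',103,25); held('/tmp/w8.npz',25); bore('/tmp/w8.npz')
s=robot.observe();print(s['time'],s['position'],s['contact_force'],s['finger_gap'])
E
```

```text
time: 15.5
position: [464.0, -171.5, 112.2]
tcp_rot: [[1.0, -0.0, -0.002], [0.002, 0.0, 1.0], [-0.0, -1.0, 0.0]]
contact_force: [0.2, -0.0, -0.7]
finger_gap: 46.7
t 15.55 tcp [ 463.97 -171.47  112.22] z 100.5
 circle fit [ 464.71 -169.14] 27.42 mec 464.6 -168.32 38.81 rel [0.74 2.32]
 circle fit [ 464.81 -169.35] 10.37 mec 464.8 -169.47 10.84 rel [0.84 2.12]
 tip [-39.9 -38.3 -37.9]
top rel z -11.99 y range [-23.86  24.01]
far centre y 1.15
near centre y 0.22
bore [ 253  266   52   43 1690] [0.84 1.63]
spindle px 466 x 456.0 472.7 y -182.0 -173.1 img [260 266  36  18 466]
15.55 [ 463.99986279 -171.62369792  112.23881278] [-0.53729914 -0.54546205 -1.61295161] 47.24633461773021
```

```bash
python3 -m handwheel '{"slide":[[-0.01,0,-0.03],[-0.01,0,-0.03],[-0.01,0.05,-0.03],[-0.01,0.12,-0.03],[-0.01,0.2,-0.03],[-0.01,0.25,-0.03],[-0.01,0.3,-0.03],[-0.01,0.35,-0.03],[-0.01,0.36,-0.03],[-0.01,0.36,-0.03]],"angular":[[0,0,0],[0,0,0],[0,0,0],[0,0,0],[0,0,0],[0,0,0],[0,0,0],[0,0,0],[0,0,0],[0,0,0]],"grip":[0.45,0.45,0.45,0.45,0.45,0.45,0.45,0.45,0.45,0.45]}'
python3 - <<'E'
from h import *
look('w9',86,25); held('/tmp/w9.npz',25); bore('/tmp/w9.npz')
s=robot.observe();print(s['time'],s['position'],s['contact_force'],s['finger_gap'])
E
```

```text
time: 16.8
position: [463.6, -173.6, 97.9]
tcp_rot: [[1.0, -0.0, -0.001], [0.001, -0.0, 1.0], [-0.0, -1.0, -0.0]]
contact_force: [-0.3, -0.4, -1.2]
finger_gap: 47.4
t 16.85 tcp [ 463.59 -173.62   97.88] z 86.1
 circle fit [ 464.6 -172.1] 27.75 mec 464.47 -170.58 38.52 rel [1.02 1.52]
 circle fit [ 464.43 -172.06] 9.95 mec 464.43 -171.73 10.69 rel [0.84 1.56]
 tip [-27.9 -24.8 -24.3]
top rel z -12.17 y range [-23.91  24.04]
far centre y 1.18
near centre y 0.11
bore [ 253  266   52   43 1663] [0.87 1.66]
spindle px 937 x 455.1 473.4 y -182.0 -168.6 img [257 266  43  29 937]
16.85 [ 463.65396828 -173.65997376   97.97117558] [-0.4875558  -0.03371117 -1.49233204] 47.527040681053464
```

```bash
python3 -m handwheel '{"slide":[[0,0.1,0.012],[0,0.25,0.012],[0,0.4,0.012],[0,0.55,0.012],[0,0.68,0.012],[0,0.78,0.012],[0,0.84,0.012],[0,0.87,0.012],[0,0.88,0.012],[0,0.88,0.012]],"angular":[[0,0,0],[0,0,0],[0,0,0],[0,0,0],[0,0,0],[0,0,0],[0,0,0],[0,0,0],[0,0,0],[0,0,0]],"grip":[0.45,0.45,0.45,0.45,0.45,0.45,0.45,0.45,0.45,0.45]}'
python3 - <<'E'
from h import *
look('w10',50,25); held('/tmp/w10.npz',25)
s=robot.observe();print(s['time'],s['position'],s['contact_force'],s['finger_gap'])
E
```

```text
time: 18.1
position: [463.7, -173.2, 62.8]
tcp_rot: [[1.0, 0.0, -0.001], [0.001, -0.0, 1.0], [0.0, -1.0, -0.0]]
contact_force: [0.8, -0.0, -1.0]
finger_gap: 46.9
t 18.15 tcp [ 463.72 -173.17   62.81] z 51.0
 circle fit [ 464.62 -171.08] 24.78 mec 464.56 -169.97 38.75 rel [0.91 2.1 ]
 tip [-38.8 -29.4 -28.8]
top rel z -11.74 y range [-21.21  24.06]
far centre y 0.99
near centre y 26.76
18.15 [ 463.72354236 -173.20426537   62.85187601] [ 0.07251437 -0.7038894  -1.58464576] 47.21307267134544
```

```bash
python3 -m handwheel '{"slide":[[0,0.01,0],[0,0.02,0],[0,0.03,0],[0,0.035,0],[0,0.04,0],[0,0.045,0],[0,0.05,0],[0,0.05,0],[0,0.05,0],[0,0.05,0]],"angular":[[0,0,0],[0,0,0],[0,0,0],[0,0,0],[0,0,0],[0,0,0],[0,0,0],[0,0,0],[0,0,0],[0,0,0]],"grip":[0.45,0.45,0.45,0.45,0.45,0.45,0.45,0.45,0.45,0.45]}'
```

```text
time: 19.4
position: [463.7, -173.2, 62.0]
tcp_rot: [[1.0, -0.0, -0.001], [0.001, 0.0, 1.0], [-0.0, -1.0, 0.0]]
contact_force: [-4.1, 1.9, 10.8]
finger_gap: 47.1
```

```bash
python3 -m handwheel '{"slide":[[0,-0.02,0],[0,-0.03,0],[0,-0.04,0],[0,-0.3,0],[0,-1,0],[0,-2,0],[0,-2.65,0.3],[0,-2.65,1.5],[0,-2.65,2.9],[0,-2.65,4.3]],"angular":[[0,0,0],[0,0,0],[0,0,0],[0,0,0],[0,0,0],[0,0,0],[0,0,0],[0,0,0],[0,0,0],[0,0,0]],"grip":[0.45,0.68,0.68,0.68,0.68,0.68,0.68,0.68,0.68,0.68]}'
python3 -m handwheel '{"slide":[[0,0,1.4],[0,0,2.8],[0.05,0,4.2],[0.05,0,5.5],[0.05,0,6.03],[0.05,0,6.03],[0.05,0,6.03],[0.05,0,6.03],[0.05,0,6.03],[0.05,0,6.03]],"angular":[[0,0,0],[0,0,0],[0,0,0],[0,0,0],[0,0,0],[0,0,0],[0,0,0],[0,0,0],[0,0,0],[0,0,0]],"grip":[0.56,0.56,0.56,0.56,0.56,0.56,0.56,0.56,0.56,0.56]}'
python3 - <<'E'
from h import *
look('w11',16,20)
s=robot.observe();print(s['time'],s['position'],s['contact_force'],s['finger_gap'])
p,d,c=snap('top'); X=cloud(c,d); w=X[200:280,278:355].reshape(-1,3)
for lo,hi in((26,40),(43,57),(65,80)):
    a=w[(w[:,2]>lo)&(w[:,2]<hi)]; print(len(a),np.median(a[:,2]),cv2.minEnclosingCircle(a[:,:2].astype(np.float32)),np.linalg.lstsq(np.c_[a[:,:2],np.ones(len(a))],a[:,2],rcond=None)[0][:2])
E
```

```text
time: 20.65
position: [463.7, 0.2, 167.7]
tcp_rot: [[1.0, 0.002, 0.001], [-0.001, -0.0, 1.0], [0.002, -1.0, -0.0]]
contact_force: [0.9, -0.9, 0.1]
finger_gap: 58.2
time: 21.9
position: [465.4, 239.5, 166.7]
tcp_rot: [[1.0, -0.0, 0.0], [-0.0, -0.0, 1.0], [-0.0, -1.0, -0.0]]
contact_force: [-0.1, -0.3, -1.1]
finger_gap: 47.9
t 21.95 tcp [465.42 239.46 166.72] z 16.2
 circle fit [466.6  240.88] 19.54 mec 466.63 240.9 20.22 rel [1.18 1.41]
 circle fit [466.62 241.15] 10.7 mec 466.79 241.25 11.37 rel [1.19 1.69]
 tip [-22.1 -20.7 -19.7]
21.95 [465.41249103 239.5974213  166.72847354] [-0.62047434  0.42318253 -0.08143541] 48.15296799825704
107 32.698529285850775 ((463.7768249511719, -174.82167053222656), 29.95100212097168) [-0.03289239  0.01690984]
215 49.079306945517125 ((463.9315185546875, -174.18019104003906), 24.923978805541992) [ 0.01388617 -0.03240826]
42 72.76629200753172 ((463.867431640625, -174.13299560546875), 9.468191146850586) [-0.05756646  0.01096973]
```

```bash
python3 -m handwheel '{"slide":[[0.03,1.4,0.035],[0.03,2.6,0.035],[0.03,3.3,0.035],[0.03,3.48,0.035],[0.03,3.48,0.035],[0.03,3.48,0.035],[0.03,3.48,0.035],[0.03,3.48,0.035],[0.03,3,0.035],[0.03,2,0.035]],"angular":[[0,0,0],[0,0,0],[0,0,0],[0,0,0],[0,0,0],[0,0,0],[0,0,0],[0,0,0],[0,0,0],[0,0,0]],"grip":[0.56,0.56,0.56,0.56,0.56,0.3,0.3,0.3,0.3,0.3]}' 60
python3 - <<'E'
from h import *
s=robot.observe();print(s['position'],s['contact_force'],s['finger_gap'])
E
```

```text
time: 23.25
position: [464.6, 240.5, 85.5]
tcp_rot: [[1.0, -0.004, -0.001], [0.001, -0.002, 1.0], [-0.004, -1.0, -0.002]]
contact_force: [0.2, -0.2, -0.6]
finger_gap: 37.3
[464.56862409 240.54075764  85.5034013 ] [ 0.19783656 -0.2427951  -0.64921367] 37.34131089874223
```

```bash
python3 -m handwheel '{"slide":[[0,-0.7,-0.6],[0,-0.7,-1.8],[0,-0.7,-3.3],[0,-0.7,-4.8],[-0.06,-0.7,-6.3],[-0.06,-0.7,-7.8],[-0.06,-0.7,-9.2],[-0.06,-0.7,-10],[-0.06,-0.7,-10.3],[-0.06,-0.7,-10.34]],"angular":[[0,0,0],[0,0,0],[0,0,0],[0,0,0],[0,0,0],[0,0,0],[0,0,0],[0,0,0],[0,0,0],[0,0,0]],"grip":[0.3,0.3,0.3,0.3,0.3,0.3,0.3,0.3,0.3,0.3]}'
python3 - <<'E'
from h import *
import time
robot.snapshot('top'); robot.snapshot('top'); robot.snapshot('top')
look('w12',102,20); held('/tmp/w12.npz',20); bore('/tmp/w12.npz')
s=robot.observe();print(s['time'],s['position'],s['contact_force'],s['finger_gap'])
E
```

```text
time: 24.5
position: [464.2, -172.3, 114.6]
tcp_rot: [[1.0, -0.0, 0.001], [-0.001, 0.0, 1.0], [-0.0, -1.0, 0.0]]
contact_force: [0.7, 0.5, -0.4]
finger_gap: 37.4
t 24.7 tcp [ 464.2  -171.02  114.47] z 101.4
 circle fit [ 465.2  -169.57] 23.27 mec 465.09 -168.06 33.48 rel [1.   1.45]
 circle fit [ 465.07 -170.49] 10.05 mec 465.07 -170.29 10.78 rel [0.87 0.53]
 tip [-40.  -39.7 -27.9]
top rel z -13.45 y range [-20.55  17.99]
far centre y 0.35
near centre y -1.22
bore [ 253  268   52   41 1622] [0.85 0.46]
spindle px 362 x 456.6 472.5 y -182.2 -174.8 img [261 268  34  15 362]
24.7 [ 464.2811412  -170.944797    114.52134627] [ 0.06419746 -0.15500142 -0.44466853] 37.364366219382575
```

```bash
python3 -m handwheel '{"slide":[[-0.015,0,-0.015],[-0.015,0,-0.015],[-0.015,0.05,-0.015],[-0.015,0.12,-0.015],[-0.015,0.2,-0.015],[-0.015,0.25,-0.015],[-0.015,0.3,-0.015],[-0.015,0.35,-0.015],[-0.015,0.37,-0.015],[-0.015,0.37,-0.015]],"angular":[[0,0,0],[0,0,0],[0,0,0],[0,0,0],[0,0,0],[0,0,0],[0,0,0],[0,0,0],[0,0,0],[0,0,0]],"grip":[0.3,0.3,0.3,0.3,0.3,0.3,0.3,0.3,0.3,0.3]}'
python3 - <<'E'
from h import *
look('w13',86,20); held('/tmp/w13.npz',20); bore('/tmp/w13.npz')
s=robot.observe();print(s['time'],s['position'],s['contact_force'],s['finger_gap'])
E
```

```text
time: 25.95
position: [463.8, -172.8, 99.9]
tcp_rot: [[1.0, -0.0, -0.001], [0.001, 0.0, 1.0], [-0.0, -1.0, 0.0]]
contact_force: [-0.5, 0.2, -0.2]
finger_gap: 37.2
t 26.0 tcp [ 463.79 -172.75   99.85] z 86.7
 circle fit [ 464.71 -171.81] 23.22 mec 464.62 -169.37 33.34 rel [0.92 0.94]
 circle fit [ 464.58 -172.49] 9.83 mec 464.61 -172.75 10.84 rel [0.8  0.26]
 tip [-29.  -26.6 -26.2]
top rel z -13.5 y range [-20.46  18.03]
far centre y 0.25
near centre y -1.22
bore [ 253  268   52   41 1619] [0.84 0.5 ]
spindle px 853 x 455.2 473.2 y -182.2 -169.5 img [257 268  42  27 853]
26.0 [ 463.81310652 -172.77164906   99.91153364] [-0.22792637  1.01599496 -1.06433269] 37.04708354196751
```

```bash
python3 -m handwheel '{"slide":[[0,0.05,0.015],[0,0.13,0.015],[0,0.21,0.015],[0,0.29,0.015],[0,0.36,0.015],[0,0.41,0.015],[0,0.45,0.015],[0,0.47,0.015],[0,0.48,0.015],[0,0.48,0.015]],"angular":[[0,0,0],[0,0,0],[0,0,0],[0,0,0],[0,0,0],[0,0,0],[0,0,0],[0,0,0],[0,0,0],[0,0,0]],"grip":[0.3,0.3,0.3,0.3,0.3,0.3,0.3,0.3,0.3,0.3]}'
python3 -m handwheel '{"slide":[[0,0.01,0],[0,0.02,0],[0,0.03,0],[0,0.03,0],[0,0.035,0],[0,0.035,0],[0,0.04,0],[0,0.04,0],[0,0.04,0],[0,0.04,0]],"angular":[[0,0,0],[0,0,0],[0,0,0],[0,0,0],[0,0,0],[0,0,0],[0,0,0],[0,0,0],[0,0,0],[0,0,0]],"grip":[0.3,0.3,0.3,0.3,0.3,0.3,0.3,0.3,0.3,0.3]}'
```

```text
time: 27.25
position: [463.8, -172.2, 80.7]
tcp_rot: [[1.0, 0.0, -0.001], [0.001, -0.0, 1.0], [0.0, -1.0, -0.0]]
contact_force: [0.5, 0.3, -0.2]
finger_gap: 37.1
time: 28.5
position: [463.8, -172.2, 79.3]
tcp_rot: [[1.0, 0.0, -0.001], [0.001, -0.0, 1.0], [0.0, -1.0, -0.0]]
contact_force: [-0.8, 0.4, 3.0]
finger_gap: 37.1
```

```bash
python3 -m handwheel '{"slide":[[0,0.015,0],[0,0.015,0],[0,0.01,0],[0,0,0],[0,0,0],[0,-0.3,0],[0,-1,0],[0,-2,0],[0,-2.2,0.6],[0,-2.2,1.8]],"angular":[[0,0,0],[0,0,0],[0,0,0],[0,0,0],[0,0,0],[0,0,0],[0,0,0],[0,0,0],[0,0,0],[0,0,0]],"grip":[0.3,0.3,0.56,0.56,0.56,0.56,0.56,0.56,0.56,0.56]}'
python3 -m handwheel '{"slide":[[0,0,1],[0,0,2],[0,0,3],[0,0,3],[0,0,3],[0,0,3],[0,0,3],[0,0,3],[0,0,3],[0,0,3]],"angular":[[0,0,0],[0,0,0],[0,0,0],[0,0,0],[0,0,0],[0,0,0],[0,0,0],[0,0,0],[0,0,0],[0,0,0]],"grip":[0.56,0.56,0.56,0.56,0.56,0.56,0.56,0.56,0.56,0.56]}'
python3 - <<'E'
from h import *
p,d,c=snap('top'); X=cloud(c,d); w=X[200:280,278:355].reshape(-1,3)
for lo,hi in((26,40),(43,57),(59,69),(70,80)):
    a=w[(w[:,2]>lo)&(w[:,2]<hi)]; print(len(a),np.median(a[:,2]),cv2.minEnclosingCircle(a[:,:2].astype(np.float32)),np.linalg.lstsq(np.c_[a[:,:2],np.ones(len(a))],a[:,2],rcond=None)[0][:2])
q,_,_=snap('scene')
im=np.vstack([cv2.resize(p[185:285,200:360],(480,300)),cv2.resize(q[180:270,260:404],(480,300))]); save(im,'end.png')
s=robot.observe(); print(s['time'],s['position'],s['contact_force'],s['finger_gap'])
E
```

```text
time: 29.75
position: [465.5, -100.9, 169.9]
tcp_rot: [[1.0, 0.005, 0.002], [-0.002, -0.002, 1.0], [0.005, -1.0, -0.002]]
contact_force: [0.4, 1.0, -0.2]
finger_gap: 47.7
time: 31.0
position: [463.7, 19.7, 167.1]
tcp_rot: [[1.0, -0.0, -0.0], [0.0, 0.0, 1.0], [-0.0, -1.0, 0.0]]
contact_force: [-0.4, 1.2, -0.5]
finger_gap: 48.2
106 32.84533951491016 ((463.8352966308594, -174.57215881347656), 29.799449920654297) [0.00333924 0.00273122]
88 48.33969467828427 ((463.9564208984375, -174.33169555664062), 24.888675689697266) [1.49579915e-02 3.11864876e-05]
127 64.41120625198016 ((464.1330871582031, -174.4766845703125), 19.81268310546875) [ 0.01538599 -0.01547443]
38 73.32028220281279 ((463.7008056640625, -174.0653533935547), 9.234685897827148) [-0.10292013 -0.06633584]
31.1 [463.65142937  19.83156705 167.0508    ] [ 0.16637937 -0.56436032 -0.17425459] 47.90864265414101
```

View pics/end.png

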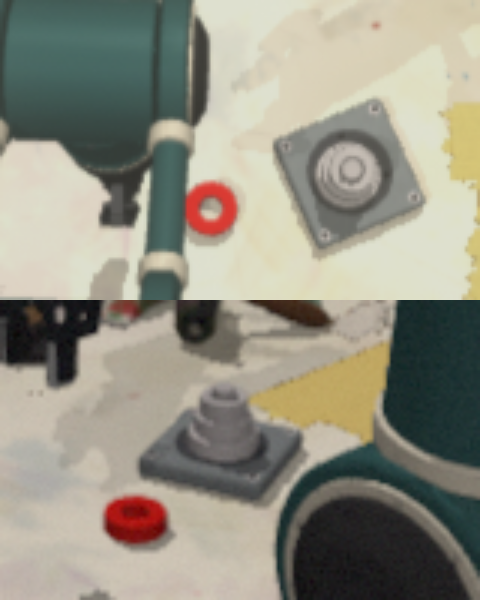

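Both views show the three collars stacked flat, large to small, with the spindle projecting. Their tops read 32.8, 48.3 and 64.4 mm, against 34, 50 and 66 expected and a known camera bias of about -1 mm. The arm is clear, so I hand in.

```bash
python3 -c "
from station import robot
print(robot.job_done())"
```

```text
the job is handed in; nothing more can be done
None
```

The three collars are on the spindle in order, large, middle and small from the bottom up. They are let go, and I handed the job in at about 31 s of the 72 s allowed.

- **Seating:** the final top-camera check read the collar tops at 32.8, 48.3 and 64.4 mm, against 34, 50 and 66 expected. That camera reads about 1 mm low; even so, the middle and small collars come out about 0.6 mm under nominal, which I put down to noise. The tops measured flat, with a slope of about 0.02 or less.
- **Forces:** the collars went onto the spindle with no noticeable force. When seated, I measured about 9 N for the large, 12 N for the middle and 4 N for the small. The last small push on the small collar, 0.6 mm, came after its reading and was not itself read.
- **Large collar grip:** the first grip touched the worktop at about 7 N, so I opened, rose 2 mm and gripped again before lifting.
- **One mismatch:** the finger opening read about 2.7 mm less than each collar's diameter throughout. I did not chase this, since the pictures showed the large collar in the hand and the wrist depth tracked all three.
- **Other items:** I did not reach for any of them, and the red ring is still in place. The rest I did not check one by one at the end.

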